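Dock the camera module and throw its latch

TASK

Push the camera module along its channel with the fingertips until it is fully home against the white housing, then flip the latch lever over past upright so that it snaps down and locks the module in. Only push and touch: do not grip, lift or tip the module, leave everything else on the bench alone, and finish with the hand clear.

Things in the scene. Friction and masses are not known exactly. Their poses are not given: they have to be found in the camera images.
- dock: Fixed aluminium board, x -220..+180, y -130..+130 mm, 12 mm thick; origin on the table under the channel's centre line, z up. The channel runs along its x between two low steel rails (inner width 64 mm, rail tops 24 mm above the table, x -180..+100), floor 12 mm above the table, open at the -x end. Latch bracket at x 15, y 52 mm, 74 mm tall.
- stop (a point): Middle of the flat stop face (dock x = +100 mm, y 0, 50 mm above the table) of the white housing that closes the channel's +x end: 100 mm wide, 95 mm tall, black disc on top to 102 mm, two eyepieces behind it.
- camera: Loose black camera module in the channel, 155 mm long (x), 60 mm wide (y), 0.28 to 0.56 kg, 2 mm play to each rail. Origin: centre of its underside; x points to the housing. Front half (x 0..+77.5) is 48 mm tall, rear half a low deck 18 mm tall with an upright grey thumb plate at its end (12 mm thick, 56 wide, top 60 mm above the underside). Starts 45 to 100 mm short of home.
- push_face (a point): Middle of the rear face of the module's thumb plate, the face to push: at the module's x = -77.5 mm, y 0, 39 mm above its underside (51 mm above the table).
- home (a point): Fixed to the dock at its x = +22.5 mm, y 0, 12 mm above the table: where the module's origin lies when its front face rests against the housing.
- latch (a joint): Latch lever angle, rad. 0 = open (start): handle leans 28 degrees out to the dock's +y. 0.98 = locked: handle leans 28 degrees to -y, over the channel. Hinge axis: the dock's x. A spring drives it from mid-swing (0.49) to the nearer end: 0.2 Nm at the ends (2.5 N at the tip), nothing in the middle; pushed a little past upright it snaps over by itself.
- latch_pivot (a point): Hinge point of the latch, fixed to the dock at its x = +15, y = +52 mm, 62 mm above the table. A dog (steel finger 12 mm thick, 40 mm long) on the same hub is raised over the channel when open; locked, it lies across it 4 mm behind the rear of the module's tall half. If the module is not home the dog lands on it or in front of it.
- latch_tip (a point): End of the latch's straight handle, 85 mm from the pivot, moving with it: steel rod 10 mm thick, its outer half in a black sleeve 14 mm thick, rounded end 7 mm past this point. Open: dock y = +92 mm, 137 mm above the table; upright: 147 mm above the table; locked: dock y = +12 mm.
- eyepiece: spare black eyepiece, 38 mm across, 50 mm tall, standing on the dock's board; bystander; origin at the centre of its underside
- dropper: small dropper bottle, 26 mm across, 60 mm tall, standing on the dock's board; bystander; origin at the centre of its underside
- lens_ring: steel lens ring, 38 mm across, 6 mm tall, lying on the dock's board; bystander; origin at the centre of its underside
- driver: small black-handled screwdriver, 140 mm long, lying on the table; bystander; origin under its middle
- jar: glass jar with steel lid, 60 mm across, 65 mm tall, on the table; bystander; origin at the centre of its underside
- mug: white mug, 76 mm across, 90 mm tall, on the table; bystander; origin at the centre of its underside
- tray: steel instrument tray, 160 x 110 x 25 mm, on the table; bystander; origin at the centre of its underside

How it is judged (in metres and radians):
On the way, in this order (a step that is already met when the one before it is completed fails the run):
1. the module is pushed home against the housing (x of camera in the frame of home between -0.003 and 0.004 m and y of camera in the frame of home between -0.005 and 0.005 m and z of camera in the frame of dock between 0.008 and 0.016 m and value of joint latch below 0.4 rad), for 0.2 s.
2. the latch is flipped over and has snapped into its locked position (x of camera in the frame of home between -0.003 and 0.004 m and y of camera in the frame of home between -0.005 and 0.005 m and z of camera in the frame of dock between 0.008 and 0.016 m and value of joint latch above 0.9 rad), for 0.2 s.
At the end, for the whole second after the job is handed in: the module lies flat in the channel, at rest, its front within 3 mm of the housing, and the latch is in its locked position (within 0.08 rad of 0.98) (all of step 2 and linear speed of camera below 0.01 m/s); the robot touches nothing.
It fails at once if the module is lifted (10 mm or more off the channel floor) (z of camera in the frame of dock above 0.022 m).
It fails at once if the module is tipped (more than about 10 degrees) (angle between camera's own z axis and vertical above 0.18 rad).
It fails at once if the module is gripped by its thumb plate (fingers bear on the plate's inner face) (contact force between the fingers and camera_c3 above 2 N).
It fails at once if a bystander is moved more than 20 mm (distance of any of eyepiece, dropper, lens_ring, driver, jar, mug, tray from where it was at the start of the episode above 0.02 m).
It also fails if it takes over 48 s, if anything falls off the work surface, if the arm or the gripper's body presses on something with over 40 N, if the wrist force passes 120 N, or if a joint passes its speed limit or range.

ROBOT

A 6-joint arm with a two-finger parallel gripper is mounted at the origin on the work surface. World frame = base frame: x ahead of the robot, y to its left, z up, the work surface at z = 0. Lengths are in mm, angles in rad, forces in N, time in s.
With the tool pointing down it reaches from about 400 to 925 mm from the base axis. Payload 3.4 kg.
Tool frame: the origin (TCP) lies at the very end of the fingers, on their centre line; the grasp point (between the pads) lies 19 mm behind it; z points along the fingers, x is the direction in which the jaws open and shut, and the axes are right-handed (so a half turn about z gives the same grasp; the last joint's range is limited). The gripper opens to 85 mm and grips with 20 to 120 N. Pads are 22 mm wide; open, the fingers measure 114 mm over their backs; the gripper's body (76 mm by 85 mm) begins 54 mm behind the grasp point. The pads swing forward as they close: fully open they stand 13 mm farther back than shut.
Start: joints at [-1.196, 0.307, 1.506, -0, 1.328, -0.073], TCP at [249.462, -518.073, 231.305] pointing down, gripper open.
Joint ranges: [-3.12, 3.12], [-1.05, 2.28], [0.14, 2.33], [-1.42, 4.57], [0.1, 2.73], [-2.68, 2.68]. Speed limits (rad/s): [2.57, 2.57, 3.14, 3.14, 3.14, 3.14].

INTERFACE

Orientations are given as a 3x3 rotation matrix whose columns are the frame's x, y, z axes.
In Python, from cell import arm gives the robot as it stands.
- The arm moves only by the tool servo_tool, never from a script. Its argument "targets" is a list of rows, each an object of numbers: "x", "y", "z": the shift along the tool's x, y, z in cm; "ax", "ay", "az": the turn, a rotation vector about the tool's x, y, z in rad. A call has exactly 10 rows; each row shifts and turns the pose as measured when the row begins, along the tool's axes as they then stand; what a row does not reach is not made up. A row lasts 1/8 s, in which the tool goes at most 62.5 mm and 10.7 degrees, less where a joint would pass 70% of its speed; a pose out of reach is approached as far as the arm can. A call with a gripper value outside its range is refused whole. "gripper" is the opening, from -1 (shut) to 1 (fully open), set as the call begins (left out, the last holds). The fingers move at their own pace and stop on an object; "force" is the grip in N (left out, the last holds). Time passes only in rows, so rows that do not move let the fingers close, or fill a call up. It gives the time, the measured TCP pose, the force and the opening at its end, in the units of the state.
- arm.state(): the state, without advancing time (a new reading comes with each control period).
- arm.camera(name): name is "scene" or "top" or "wrist"; returns the picture (420x560x3 uint8, blue, green, red); there is no depth.
- arm.get_calibration(name): a dict with "vfov" (degrees; the focal length in pixels is half the picture's height over the tangent of half this angle, whatever the lens; pixels are square), "cx", "cy" (the principal point, pixels), "extrinsics" (4x4, takes a point from camera to world coordinates). Camera axes: x right, y down, z forward; pixel columns grow to the right and rows downward; lengths in mm; the calibration is good to about 2 mm. A picture is of the moment at which its call begins: read the wrist's pose just before it. get_calibration takes no time and is no camera call; for the wrist camera it gives the pose at the moment of the call.
- arm.close_job(): hands the job in, once; it reports no verdict.
The state is a dict: "time_s": time; "joint_pos": joint angles; "dq": joint speeds; "tau": joint torques, N m; "tcp_pos": TCP position; "eef_rot": TCP orientation; "contact_force": force on the tool from outside, world axes, zero at the start; "moment": the same for the moment, N m; "finger_gap": finger opening in mm.
Only numpy, scipy, OpenCV 4.12 (cv2) and the standard library are available. Lean on these libraries where they do the work, as an engineer would, in place of code of your own. Each camera call takes 0.05 s, during which the arm holds its last target.

## Working session

There is one attempt and no reset: what is moved stays moved. The work goes in short steps, Python scripts to look and compute and a tool call to move; the robot and the scene stay as the last step left them, time stands still between calls to the robot, and variables do not carry over. Pictures are saved under pics/ and viewed, and the job is handed in when it is done.

Besides the shell and the picture viewer there is one more tool, called after ">>>" by a JSON object that holds its "name" and its "arguments", one argument or row to a line. servo_tool: Moves the arm, as the interface text tells. Its arguments: {"type":"object","properties":{"targets":{"type":"array"},"gripper":{"type":"number"},"force":{"type":"number"}},"required":["targets"]}

```bash
ls; mkdir -p pics; python3 - <<'E'
from cell import arm
import cv2,json
for n in ["scene","top","wrist"]:
    c=arm.get_calibration(n); print(n,c)
    cv2.imwrite(f"pics/{n}0.png",arm.camera(n))
print(arm.state())
E
```

```text
pics
scene {'vfov': 54.13586804512849, 'cx': 283.6585995644226, 'cy': 211.74151434037967, 'extrinsics': array([[-1.86090059e-01,  5.73775240e-01, -7.97591665e-01,
         1.45073463e+03],
       [ 9.82521876e-01,  1.04861927e-01, -1.53800975e-01,
         1.46418856e+02],
       [-4.61019225e-03, -8.12272091e-01, -5.83260488e-01,
         7.55582665e+02],
       [ 0.00000000e+00,  0.00000000e+00,  0.00000000e+00,
         1.00000000e+00]])}
top {'vfov': 44.54535013386686, 'cx': 286.6877546468824, 'cy': 208.35547309994865, 'extrinsics': array([[-7.83684289e-02, -9.70851360e-01,  2.26508336e-01,
         2.00249659e+02],
       [-9.96920123e-01,  7.69891155e-02, -1.49313547e-02,
        -6.49604833e+00],
       [-2.94255038e-03, -2.26980865e-01, -9.73894773e-01,
         1.70312089e+03],
       [ 0.00000000e+00,  0.00000000e+00,  0.00000000e+00,
         1.00000000e+00]])}
wrist {'vfov': 62.608201930972854, 'cx': 275.99559711310616, 'cy': 212.61341431254752, 'extrinsics': array([[ 4.33994991e-01, -8.59384092e-01, -2.70383672e-01,
         3.17773424e+02],
       [-9.00914852e-01, -4.1
[... 311 characters left out ...]
+00, -1.32583579e-05,
        1.32838608e+00, -7.34848164e-02]), 'dq': array([-0.00064273, -0.00178842, -0.00591735, -0.00022184,  0.0015819 ,
       -0.00066987]), 'tau': array([ 8.39508994e-04, -4.57975209e+01, -2.52219737e+01, -1.41980518e-04,
        8.46713228e-03,  1.56290707e-05]), 'tcp_pos': array([ 249.26452737, -517.56476071,  230.59131358]), 'eef_rot': array([[ 4.33882374e-01, -9.00969332e-01, -5.89908798e-04],
       [-9.00968152e-01, -4.33882763e-01,  1.46217697e-03],
       [-1.57332786e-03, -1.02923774e-04, -9.99998757e-01]]), 'contact_force': array([ 0.89388521, -0.2981952 ,  0.94981563]), 'moment': array([0.00495738, 0.01455269, 0.01890335]), 'finger_gap': 85.24209854056048}
```

View pics/scene0.png

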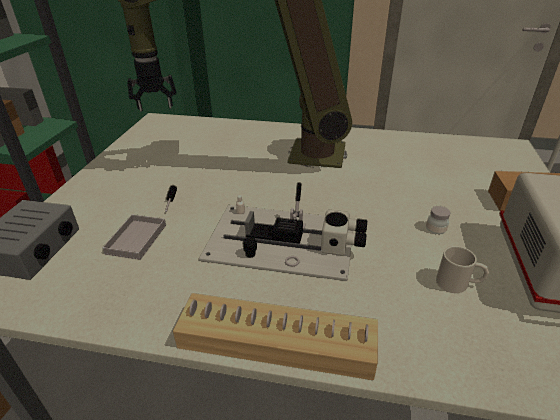

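View pics/top0.png

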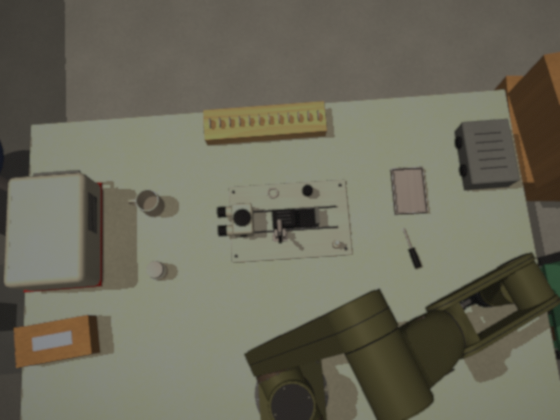

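View pics/wrist0.png

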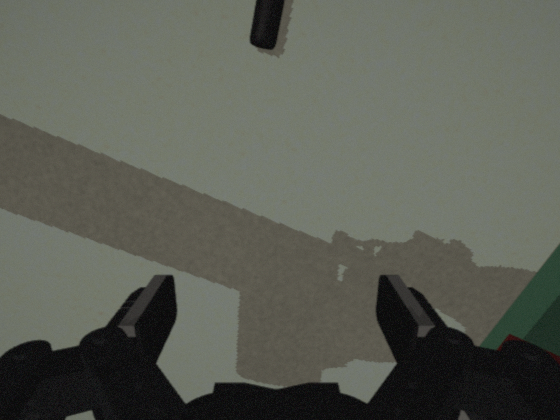

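```bash
cat > h.py <<'E'
import numpy as np, cv2
from cell import arm
def K(n):
    c=arm.get_calibration(n); f=210/np.tan(np.radians(c['vfov']/2)); return f,c['cx'],c['cy'],np.array(c['extrinsics'])
def ray(k,u,v):
    f,cx,cy,E=k; d=E[:3,:3]@np.array([(u-cx)/f,(v-cy)/f,1.]); return E[:3,3],d/np.linalg.norm(d)
def onz(k,u,v,z):
    o,d=ray(k,u,v); return o+d*(z-o[2])/d[2]
def proj(k,p):
    f,cx,cy,E=k; q=E[:3,:3].T@(np.array(p,float)-E[:3,3]); return f*q[0]/q[2]+cx, f*q[1]/q[2]+cy
E
python3 - <<'E'
import cv2
a=cv2.imread('pics/top0.png')[165:275,205:365]; cv2.imwrite('pics/topc.png',cv2.resize(a,None,fx=5,fy=5,interpolation=cv2.INTER_CUBIC))
a=cv2.imread('pics/scene0.png')[170:290,190:380]; cv2.imwrite('pics/scenec.png',cv2.resize(a,None,fx=4,fy=4,interpolation=cv2.INTER_CUBIC))
E
```

```text
(no output)
```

View pics/topc.png

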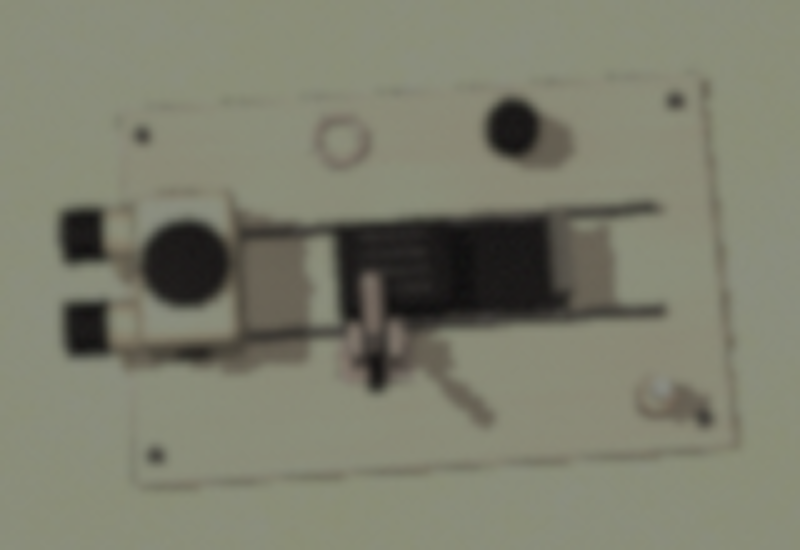

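View pics/scenec.png

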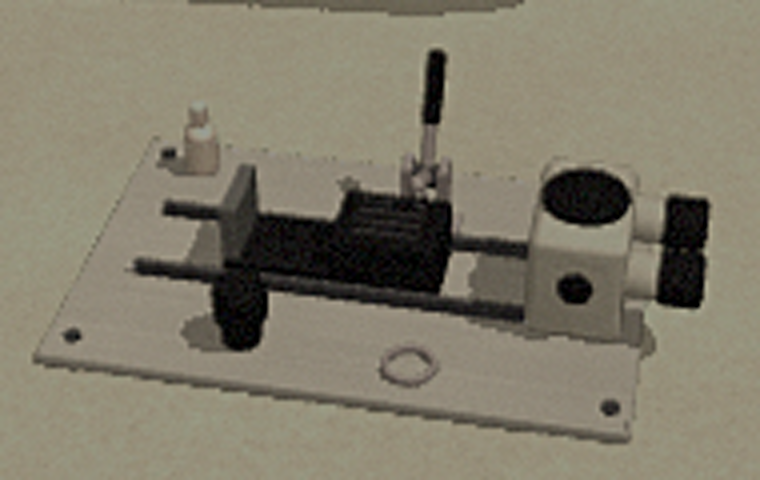

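```bash
cat > a.py <<'E'
from h import *
kt=K('top'); ks=K('scene')
T=lambda x,y:((x+.5)/5-.5+205,(y+.5)/5-.5+165)
S=lambda x,y:((x+.5)/4-.5+190,(y+.5)/4-.5+170)
# dock corner coords: top-left crop=(+x,-y)
dc={'pm':(180,-130),'mm':(-220,-130),'mp':(-220,130),'pp':(180,130)}
tc={'pm':(118,112),'mm':(706,75),'mp':(738,446),'pp':(137,486)}
sc={'mp':(155,137),'mm':(35,358),'pm':(628,440)}
def fit(A,B):
    A=np.array(A,float);B=np.array(B,float);a=A-A.mean(0);b=B-B.mean(0)
    th=np.arctan2((a[:,0]*b[:,1]-a[:,1]*b[:,0]).sum(),(a*b).sum())
    R=np.array([[np.cos(th),-np.sin(th)],[np.sin(th),np.cos(th)]]);t=B.mean(0)-R@A.mean(0)
    return th,R,t,(A@R.T+t-B)
for nm,k,cc,F in (('top',kt,tc,T),('scene',ks,sc,S)):
    P={n:onz(k,*F(*c),12)[:2] for n,c in cc.items()}
    th,R,t,r=fit([dc[n] for n in cc],[P[n] for n in cc])
    print(nm,th,t,'res',r.round(1).tolist())
    if nm=='top': scr=(T,kt)
    inv=lambda p:(R.T@(np.array(p[:2])-t)).round(1)
    if nm=='top':
        print('disc',inv(onz(k,*F(185,263),102)),'plate top rear edge',inv(onz(k,*F(573,262),72)),'tall front top',inv(onz(k,*F(337,268),60)),'tip',inv(onz(k,*F(376,386),137)))
        print('rail ends',inv(onz(k,*F(660,208),24)),inv(onz(k,*F(664,311),24)))
        print('eyep',inv(onz(k,*F(511,127),62)),'dropper',inv(onz(k,*F(657,385),72)),'ring',inv(onz(k,*F(342,141),15)))
    else:
        print('tip',inv(onz(k,*F(437,52),140)),'rails',inv(onz(k,*F(134,263),24)),inv(onz(k,*F(165,205),24)),'platetop',inv(onz(k,*F(222,205),72)),inv(onz(k,*F(246,165),72)))
        print('disc',inv(onz(k,*F(587,197),102)))
E
python3 a.py
```

```text
top 1.557826049057236 [553.18668341 -19.03697564] res [[1.3, -1.9], [1.8, 1.8], [-1.8, -0.4], [-1.4, 0.5]]
disc [133.9  -0.2] plate top rear edge [-115.8    9.2] tall front top [37.9  0.5] tip [16.9 93. ]
rail ends [-180.8  -34.1] [-177.3   36.4]
eyep [-82.8 -86.8] dropper [-163.2   93.5] ring [ 30.1 -97.2]
scene 1.5515746118496165 [560.1608303  -13.84281261] res [[2.6, -0.1], [-2.7, -2.5], [0.1, 2.6]]
tip [12.2 99. ] rails [-179.1  -37. ] [-178.6   32.7] platetop [-116.5  -19.8] [-113.    29.5]
disc [132.  -1.]
```

```bash
cat > mv.py <<'E'
import sys; from h import *
from scipy.spatial.transform import Rotation as Ro
def plan(p,yaw,n=10):
    """n rows to world TCP p (mm), tool x at yaw, pointing down; prints rows (cm, rad, tool axes)"""
    s=arm.state(); R=s['eef_rot'];P=s['tcp_pos'].copy()
    Rt=np.array([[np.cos(yaw),np.sin(yaw),0],[np.sin(yaw),-np.cos(yaw),0],[0,0,-1.]])
    p=np.array(p,float); rv=Ro.from_matrix(R.T@Rt).as_rotvec()
    print('from',P.round(1),'d world',(p-P).round(1),'rotvec tool',rv.round(3))
    rows=[]
    for i in range(n):
        d=R.T@((p-P)/(n-i))/10; w=Ro.from_matrix(R.T@Rt).as_rotvec()/(n-i)
        d=d.round(2);w=w.round(3)
        rows.append({k:float(v) for k,v in zip(['x','y','z','ax','ay','az'],[*d,*w]) if abs(v)>1e-9})
        P=P+R@d*10;R=R@Ro.from_rotvec(w).as_matrix()
    print(rows)
if __name__=='__main__':
    a=list(map(float,sys.argv[1:])); plan(a[:3],a[3],int(a[4]) if len(a)>4 else 10)
E
python3 mv.py 556 -40 290 -0.016
```

```text
from [ 249.3 -517.6  230.6] d world [306.7 477.6  59.4] rotvec tool [-1.000e-03  1.000e-03 -1.106e+00]
[{'x': -2.97, 'y': -4.84, 'z': -0.59, 'az': -0.111}, {'x': -2.42, 'y': -5.13, 'z': -0.59, 'az': -0.111}, {'x': -1.84, 'y': -5.37, 'z': -0.59, 'az': -0.11}, {'x': -1.23, 'y': -5.54, 'z': -0.59, 'az': -0.111}, {'x': -0.61, 'y': -5.64, 'z': -0.59, 'az': -0.11}, {'x': 0.01, 'y': -5.68, 'z': -0.59, 'az': -0.111}, {'x': 0.64, 'y': -5.64, 'z': -0.59, 'az': -0.11}, {'x': 1.25, 'y': -5.54, 'z': -0.59, 'az': -0.111}, {'x': 1.86, 'y': -5.36, 'z': -0.58, 'ax': -0.001, 'az': -0.11}, {'x': 2.44, 'y': -5.13, 'z': -0.59, 'ay': 0.001, 'az': -0.111}]
```

>>> {"name": "servo_tool", "arguments": {
  "targets": [
    {"x":-3.0,"y":-4.8,"z":-0.6,"az":-0.11},
    {"x":-2.4,"y":-5.1,"z":-0.6,"az":-0.11},
    {"x":-1.8,"y":-5.4,"z":-0.6,"az":-0.11},
    {"x":-1.2,"y":-5.5,"z":-0.6,"az":-0.11},
    {"x":-0.6,"y":-5.6,"z":-0.6,"az":-0.11},
    {"x":0,"y":-5.7,"z":-0.6,"az":-0.11},
    {"x":0.6,"y":-5.6,"z":-0.6,"az":-0.11},
    {"x":1.3,"y":-5.5,"z":-0.6,"az":-0.11},
    {"x":1.9,"y":-5.4,"z":-0.6,"az":-0.11},
    {"x":2.4,"y":-5.1,"z":-0.6,"az":-0.11}
  ],
  "gripper": 1
}}

```text
validation failed for argument at $.ta...
```

```bash
python3 mv.py 556 -40 290 -0.016
```

```text
from [ 249.3 -517.6  230.6] d world [306.7 477.6  59.4] rotvec tool [-1.000e-03  1.000e-03 -1.106e+00]
[{'x': -2.97, 'y': -4.84, 'z': -0.59, 'az': -0.111}, {'x': -2.42, 'y': -5.13, 'z': -0.59, 'az': -0.111}, {'x': -1.84, 'y': -5.37, 'z': -0.59, 'az': -0.11}, {'x': -1.23, 'y': -5.54, 'z': -0.59, 'az': -0.111}, {'x': -0.61, 'y': -5.64, 'z': -0.59, 'az': -0.11}, {'x': 0.01, 'y': -5.68, 'z': -0.59, 'az': -0.111}, {'x': 0.64, 'y': -5.64, 'z': -0.59, 'az': -0.11}, {'x': 1.25, 'y': -5.54, 'z': -0.59, 'az': -0.111}, {'x': 1.86, 'y': -5.36, 'z': -0.58, 'ax': -0.001, 'az': -0.11}, {'x': 2.44, 'y': -5.13, 'z': -0.59, 'ay': 0.001, 'az': -0.111}]
```

>>> {"name": "servo_tool", "arguments": {
  "targets": [
    {"x":-3.0,"y":-4.8,"z":-0.6,"ax":0.0,"ay":0.0,"az":-0.11},
    {"x":-2.4,"y":-5.1,"z":-0.6,"ax":0.0,"ay":0.0,"az":-0.11},
    {"x":-1.8,"y":-5.4,"z":-0.6,"ax":0.0,"ay":0.0,"az":-0.11},
    {"x":-1.2,"y":-5.5,"z":-0.6,"ax":0.0,"ay":0.0,"az":-0.11},
    {"x":-0.6,"y":-5.6,"z":-0.6,"ax":0.0,"ay":0.0,"az":-0.11},
    {"x":0.0,"y":-5.7,"z":-0.6,"ax":0.0,"ay":0.0,"az":-0.11},
    {"x":0.6,"y":-5.6,"z":-0.6,"ax":0.0,"ay":0.0,"az":-0.11},
    {"x":1.3,"y":-5.5,"z":-0.6,"ax":0.0,"ay":0.0,"az":-0.11},
    {"x":1.9,"y":-5.4,"z":-0.6,"ax":0.0,"ay":0.0,"az":-0.11},
    {"x":2.4,"y":-5.1,"z":-0.6,"ax":0.0,"ay":0.0,"az":-0.11}
  ],
  "gripper": 1
}}

```text
time_s: 1.4
tcp_pos: [556.9, -28.0, 289.9]
eef_rot: [[1.0, 0.005, -0.002], [0.005, -1.0, 0.002], [-0.002, -0.002, -1.0]]
contact_force: [0.5, -1.2, -0.5]
finger_gap: 85.5
```

```bash
python3 - <<'E'
from h import *
import pickle
k=K('wrist'); im=arm.camera('wrist'); k2=K('wrist')
pickle.dump(k2,open('kw1.pkl','wb')); print(k[3][:3,3],k2[3][:3,3]); cv2.imwrite('pics/w1.png',im)
E
```

```text
[556.26383167  48.32068269 432.64043104] [559.18534343  53.90478597 433.86024556]
```

View pics/w1.png

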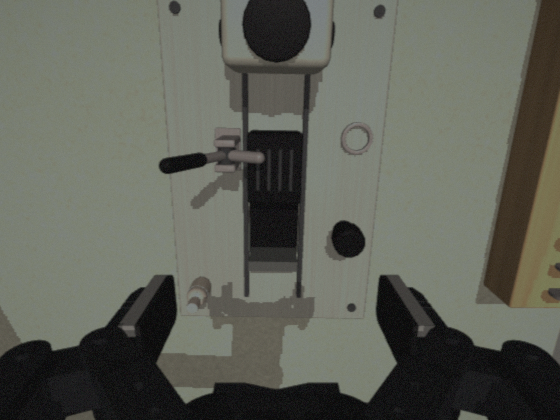

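```bash
python3 - <<'E'
from h import *
import pickle
for i in range(2):
    k=K('wrist'); im=arm.camera('wrist')
    print(k[3][:3,3],arm.state()['tcp_pos'],arm.state()['dq'].round(4))
pickle.dump(k,open('kw1.pkl','wb')); cv2.imwrite('pics/w2.png',im)
cv2.imwrite('pics/w2c.png',cv2.resize(im[0:325,150:410],None,fx=3,fy=3,interpolation=cv2.INTER_CUBIC)[:,:780])
a=cv2.resize(im[0:165,150:410],None,fx=3,fy=3,interpolation=cv2.INTER_CUBIC);cv2.imwrite('pics/w2a.png',a)
a=cv2.resize(im[160:325,150:410],None,fx=3,fy=3,interpolation=cv2.INTER_CUBIC);cv2.imwrite('pics/w2b.png',a)
E
```

```text
[559.18534343  53.90478597 433.86024556] [559.21427828 -24.7780464  290.06232387] [-0.0687 -0.0194  0.0547 -0.0745  0.0158  0.0089]
[557.86343142  51.10924004 433.08018013] [557.46953114 -27.23427856 289.63332843] [-0.056  -0.0153  0.0394 -0.0317  0.0083  0.003 ]
```

View pics/w2a.png

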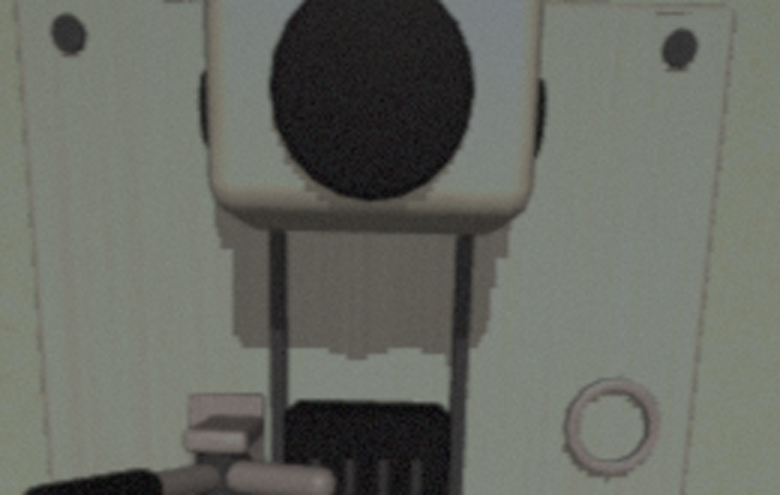

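View pics/w2b.png

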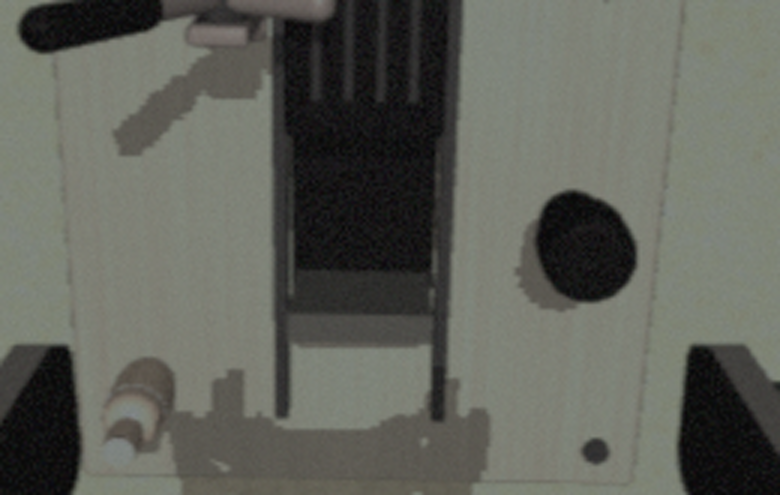

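```bash
cat > b.py <<'E'
from h import *; import pickle
k=pickle.load(open('kw1.pkl','rb'))
A=lambda x,y:((x+.5)/3-.5+150,(y+.5)/3-.5); B=lambda x,y:((x+.5)/3-.5+150,(y+.5)/3-.5+160)
P=np.array([onz(k,*B(85,474),12),onz(k,*B(634,485),12),onz(k,*A(733,8),12)])[:,:2]
D=np.array([(-220,130),(-220,-130),(180,-130.)])
def fit(A,B):
    a=A-A.mean(0);b=B-B.mean(0)
    th=np.arctan2((a[:,0]*b[:,1]-a[:,1]*b[:,0]).sum(),(a*b).sum())
    R=np.array([[np.cos(th),-np.sin(th)],[np.sin(th),np.cos(th)]]);t=B.mean(0)-R@A.mean(0)
    return th,R,t,(A@R.T+t-B)
th,R,t,r=fit(D,P); print(th,t,r.round(1).tolist())
inv=lambda p:(R.T@(np.array(p[:2])-t)).round(1)
for n,f,u,v,z in [('rail L end',B,282,417,24),('rail R end',B,437,420,24),('railL far',A,279,235,24),('railR far',A,464,235,24),('disc',A,372,95,102),('edge L far',A,22,60,12),('plate rear top L',B,292,314,72),('plate rear topR',B,431,314,72),('plate front top',B,360,270,72),('tall front',A,370,402,60),('tip cap',B,42,27,137),('eyep base/top',B,590,255,62),('dropper',B,120,450,72),('dog end',B,320,8,95),('hub',A,222,470,62)]:
    w=onz(k,*f(u,v),z); print(n,inv(w),w.round(1))
E
python3 b.py
```

```text
1.5610351202175807 [553.57254913 -18.39504847] [[-1.4, -1.7], [0.2, -0.3], [1.1, 2.1]]
rail L end [-178.9   34.7] [ 517.1 -197.    24. ]
rail R end [-179.2  -34.7] [ 586.5 -198.    24. ]
railL far [98.1 33.3] [521.2  80.   24. ]
railR far [ 99.4 -34.9] [589.4  80.6  24. ]
disc [130.8  -0.8] [555.7 112.4 102. ]
edge L far [156.5 127. ] [428.1 139.3  12. ]
plate rear top L [-105.   26.] [ 526.5 -123.1   72. ]
plate rear topR [-104.   -27.2] [ 579.7 -122.7   72. ]
plate front top [-86.3   0.2] [ 552.5 -104.7   72. ]
tall front [41.2 -1.4] [555.4  22.8  60. ]
tip cap [15.8 92. ] [461.7  -1.7 137. ]
eyep base/top [-82.7 -88.4] [ 641.1 -102.    62. ]
dropper [-165.9   95.1] [ 456.9 -183.4   72. ]
dog end [16.1 14.3] [539.4  -2.1  95. ]
hub [16.7 51. ] [502.7  -1.2  62. ]
```

```bash
python3 - <<'E'
from b import *
print('row345',inv(onz(k,*B(360,345),72)),'row270 z30',inv(onz(k,*B(360,270),30)))
E
python3 mv.py 551.7 -168.5 120 -0.012 8
```

```text
1.5610351202175807 [553.57254913 -18.39504847] [[-1.4, -1.7], [0.2, -0.3], [1.1, 2.1]]
rail L end [-178.9   34.7] [ 517.1 -197.    24. ]
rail R end [-179.2  -34.7] [ 586.5 -198.    24. ]
railL far [98.1 33.3] [521.2  80.   24. ]
railR far [ 99.4 -34.9] [589.4  80.6  24. ]
disc [130.8  -0.8] [555.7 112.4 102. ]
edge L far [156.5 127. ] [428.1 139.3  12. ]
plate rear top L [-105.   26.] [ 526.5 -123.1   72. ]
plate rear topR [-104.   -27.2] [ 579.7 -122.7   72. ]
plate front top [-86.3   0.2] [ 552.5 -104.7   72. ]
tall front [41.2 -1.4] [555.4  22.8  60. ]
tip cap [15.8 92. ] [461.7  -1.7 137. ]
eyep base/top [-82.7 -88.4] [ 641.1 -102.    62. ]
dropper [-165.9   95.1] [ 456.9 -183.4   72. ]
dog end [16.1 14.3] [539.4  -2.1  95. ]
hub [16.7 51. ] [502.7  -1.2  62. ]
row345 [-117.7   -0.2] row270 z30 [-104.4    0.7]
from [557.5 -27.2 289.6] d world [  -5.8 -141.3 -169.6] rotvec tool [-0.003  0.002  0.018]
[{'x': -0.08, 'y': 1.77, 'z': 2.12, 'az': 0.002}, {'x': -0.07, 'y': 1.77, 'z': 2.11, 'az': 0.002}, {'x': -0.07, 'y': 1.77, 'z': 2.12, 'az': 0.002}, {'x': -0.07, 'y': 1.77, 'z': 2.11, 'ax': -0.001, 'az': 0.002}, {'x': -0.07, 'y': 1.77, 'z': 2.12, 'az': 0.002}, {'x': -0.06, 'y': 1.77, 'z': 2.12, 'ax': -0.001, 'ay': 0.001, 'az': 0.003}, {'x': -0.06, 'y': 1.77, 'z': 2.12, 'az': 0.002}, {'x': -0.05, 'y': 1.77, 'z': 2.11, 'ax': -0.001, 'ay': 0.001, 'az': 0.003}]
```

Plate rear face ≈ dock x −116 (module about 60 mm short of home). Now I'll shut the fingers and go above the point behind the plate.

>>> {"name": "servo_tool", "arguments": {
  "targets": [
    {"x":-0.1,"y":2.0,"z":2.1,"ax":0.0,"ay":0.0,"az":0.002},
    {"x":-0.1,"y":2.0,"z":2.1,"ax":0.0,"ay":0.0,"az":0.002},
    {"x":-0.1,"y":2.0,"z":2.1,"ax":0.0,"ay":0.0,"az":0.002},
    {"x":-0.1,"y":2.0,"z":2.1,"ax":0.0,"ay":0.0,"az":0.002},
    {"x":-0.1,"y":2.0,"z":2.1,"ax":0.0,"ay":0.0,"az":0.002},
    {"x":-0.1,"y":2.0,"z":2.1,"ax":0.0,"ay":0.0,"az":0.002},
    {"x":-0.1,"y":2.0,"z":2.1,"ax":0.0,"ay":0.0,"az":0.002},
    {"x":0.0,"y":0.5,"z":2.0,"ax":0.0,"ay":0.0,"az":0.002},
    {"x":0.0,"y":0.0,"z":0.0,"ax":0.0,"ay":0.0,"az":0.0},
    {"x":0.0,"y":0.0,"z":0.0,"ax":0.0,"ay":0.0,"az":0.0}
  ],
  "gripper": -1
}}

```text
time_s: 2.8
tcp_pos: [537.4, -186.5, 115.8]
eef_rot: [[1.0, -0.028, -0.012], [-0.028, -1.0, 0.0], [-0.012, 0.0, -1.0]]
contact_force: [0.4, -0.0, -0.6]
finger_gap: -0.2
```

```bash
python3 mv.py 551.7 -170 38 -0.012 6;python3 - <<'E'
from h import *
import pickle
k=K('wrist'); im=arm.camera('wrist'); pickle.dump(k,open('kw3.pkl','wb')); cv2.imwrite('pics/w3.png',im); print(arm.state()['tcp_pos'],arm.state()['finger_gap'])
E
```

```text
from [ 537.4 -186.5  115.8] d world [ 14.3  16.5 -77.8] rotvec tool [ 0.     0.012 -0.016]
[{'x': 0.25, 'y': -0.28, 'z': 1.29, 'ay': 0.002, 'az': -0.003}, {'x': 0.24, 'y': -0.28, 'z': 1.29, 'ay': 0.002, 'az': -0.003}, {'x': 0.24, 'y': -0.28, 'z': 1.3, 'ay': 0.002, 'az': -0.002}, {'x': 0.24, 'y': -0.28, 'z': 1.3, 'ay': 0.002, 'az': -0.003}, {'x': 0.24, 'y': -0.28, 'z': 1.29, 'ay': 0.002, 'az': -0.002}, {'x': 0.24, 'y': -0.28, 'z': 1.3, 'ay': 0.002, 'az': -0.003}]
[ 537.35863828 -186.37846255  115.85568602] -0.5060371920296638
```

View pics/w3.png

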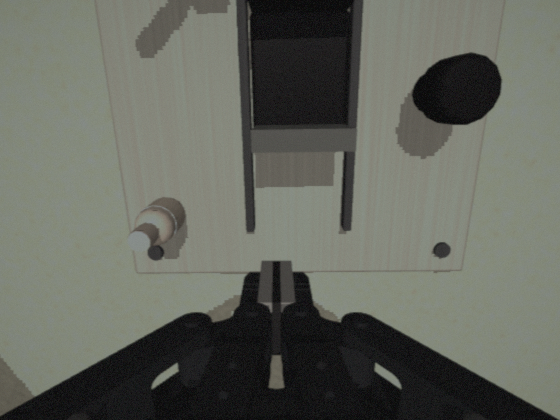

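```bash
python3 - <<'E'
from h import *; import pickle
k=pickle.load(open('kw3.pkl','rb'))
th=1.559;R=np.array([[np.cos(th),-np.sin(th)],[np.sin(th),np.cos(th)]]);t=np.array([553.5,-18.5])
inv=lambda p:(R.T@(np.array(p[:2])-t)).round(1)
for n,u,v,z in [('cornerL',136,272,12),('cornerR',463,271,12),('railL',250,231,24),('railR',347,231,24),('plate top 152',300,152,72),('plate top 127',300,127,72),('pl L',251,140,72),('pl R',356,140,72),('dropper cap',141,240,72),('finger tip',277,300,116)]: print(n,inv(onz(k,u,v,z)))
E
```

```text
cornerL [-217.4  128. ]
cornerR [-219.2 -130.1]
railL [-179.2   34.7]
railR [-180.1  -35.4]
plate top 152 [-116.5    1.5]
plate top 127 [-103.5    1.5]
pl L [-109.8   27.5]
pl R [-110.6  -28.1]
dropper cap [-166.2   93.9]
finger tip [-179.6   14.4]
```

>>> {"name": "servo_tool", "arguments": {
  "targets": [
    {"x":0.4,"y":-0.5,"z":1.0,"ax":0.0,"ay":0.002,"az":-0.003},
    {"x":0.4,"y":-0.5,"z":1.0,"ax":0.0,"ay":0.002,"az":-0.003},
    {"x":0.3,"y":-0.4,"z":1.0,"ax":0.0,"ay":0.002,"az":-0.003},
    {"x":0.2,"y":-0.3,"z":1.2,"ax":0.0,"ay":0.002,"az":-0.003},
    {"x":0.1,"y":-0.3,"z":1.2,"ax":0.0,"ay":0.002,"az":-0.002},
    {"x":0.0,"y":-0.2,"z":1.2,"ax":0.0,"ay":0.002,"az":-0.002},
    {"x":0.0,"y":0.0,"z":0.9,"ax":0.0,"ay":0.0,"az":0.0},
    {"x":0.0,"y":0.0,"z":0.2,"ax":0.0,"ay":0.0,"az":0.0},
    {"x":0.0,"y":0.0,"z":0.0,"ax":0.0,"ay":0.0,"az":0.0},
    {"x":0.0,"y":0.0,"z":0.0,"ax":0.0,"ay":0.0,"az":0.0}
  ],
  "gripper": -1
}}

```text
time_s: 4.1
tcp_pos: [553.5, -162.3, 34.5]
eef_rot: [[1.0, -0.009, 0.003], [-0.009, -1.0, -0.001], [0.003, 0.001, -1.0]]
contact_force: [-0.1, -0.6, 0.6]
finger_gap: 0.4
```

```bash
cat > w.py <<'E'
import sys; from h import *
import pickle
n=sys.argv[1]
k=K('wrist'); im=arm.camera('wrist'); pickle.dump(k,open(f'k{n}.pkl','wb')); cv2.imwrite(f'pics/{n}.png',im)
s=arm.state(); p=s['tcp_pos'];th=1.559;c,d=np.cos(th),np.sin(th); q=p[:2]-[553.5,-18.5]
print('tcp',p.round(1),'dock',round(c*q[0]+d*q[1],1),round(-d*q[0]+c*q[1],1),'yaw',np.arctan2(s['eef_rot'][1,0],s['eef_rot'][0,0]).round(4),'F',s['contact_force'].round(1),'dq',abs(s['dq']).max().round(3),'t',s['time_s'])
E
python3 w.py w4
```

```text
tcp [ 553.6 -162.3   34.6] dock -143.8 -1.8 yaw -0.0085 F [-0.2  0.7 -0.9] dq 0.002 t 4.15
```

View pics/w4.png

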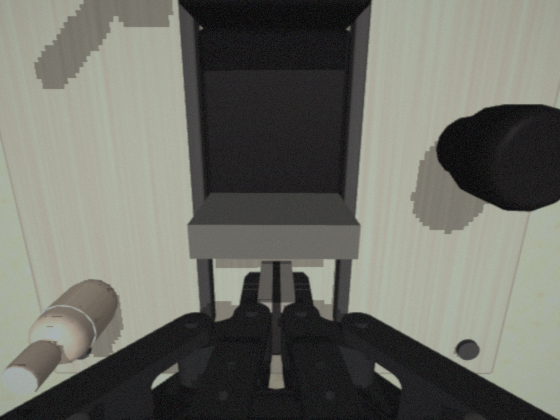

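>>> {"name": "servo_tool", "arguments": {
  "targets": [
    {"x":-0.05,"y":-0.5,"z":0.0,"ax":0.0,"ay":0.0,"az":0.0},
    {"x":-0.05,"y":-0.5,"z":0.0,"ax":0.0,"ay":0.0,"az":0.0},
    {"x":-0.05,"y":-0.5,"z":0.0,"ax":0.0,"ay":0.0,"az":0.0},
    {"x":0.0,"y":-0.5,"z":0.0,"ax":0.0,"ay":0.0,"az":0.0},
    {"x":0.0,"y":-0.5,"z":0.0,"ax":0.0,"ay":0.0,"az":0.0},
    {"x":0.0,"y":-0.5,"z":0.0,"ax":0.0,"ay":0.0,"az":0.0},
    {"x":0.0,"y":-0.5,"z":0.0,"ax":0.0,"ay":0.0,"az":0.0},
    {"x":0.0,"y":-0.5,"z":0.0,"ax":0.0,"ay":0.0,"az":0.0},
    {"x":0.0,"y":-0.4,"z":0.0,"ax":0.0,"ay":0.0,"az":0.0},
    {"x":0.0,"y":-0.3,"z":0.0,"ax":0.0,"ay":0.0,"az":0.0}
  ],
  "gripper": -1
}}

```text
time_s: 5.4
tcp_pos: [553.4, -113.5, 35.5]
eef_rot: [[1.0, -0.008, 0.005], [-0.008, -1.0, -0.004], [0.005, 0.004, -1.0]]
contact_force: [0.4, -2.1, -1.3]
finger_gap: 0.0
```

```bash
python3 w.py w5
```

```text
tcp [ 553.4 -113.1   35.5] dock -94.6 -1.0 yaw -0.008 F [ 0.6 -1.5 -0.3] dq 0.01 t 5.45
```

View pics/w5.png

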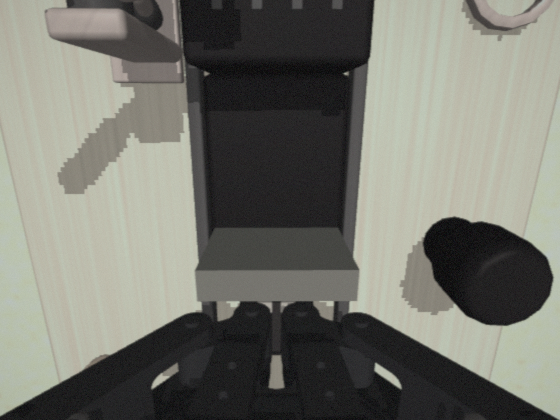

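```bash
cat > pl.py <<'E'
import sys; from h import *; import pickle
k=pickle.load(open(f'k{sys.argv[1]}.pkl','rb'))
th=1.559;R=np.array([[np.cos(th),-np.sin(th)],[np.sin(th),np.cos(th)]]);t=np.array([553.5,-18.5])
for a in sys.argv[2:]:
    u,v,z=map(float,a.split(',')); print(a,(R.T@(onz(k,u,v,z)[:2]-t)).round(1))
E
python3 pl.py w4 275,258,72 275,224,72; python3 pl.py w5 275,300,72 275,268,72 190,72,60 280,69,60
```

```text
275,258,72 [-116.1   -0.6]
275,224,72 [-104.1   -0.6]
275,300,72 [-83.8   0.1]
275,268,72 [-71.4   0.1]
190,72,60 [-8.8 27.2]
280,69,60 [-7.8 -1.3]
```

>>> {"name": "servo_tool", "arguments": {
  "targets": [
    {"x":0.0,"y":-0.4,"z":0.0,"ax":0.0,"ay":0.0,"az":0.0},
    {"x":0.0,"y":-0.4,"z":0.0,"ax":0.0,"ay":0.0,"az":0.0},
    {"x":0.0,"y":-0.4,"z":0.0,"ax":0.0,"ay":0.0,"az":0.0},
    {"x":0.0,"y":-0.4,"z":0.0,"ax":0.0,"ay":0.0,"az":0.0},
    {"x":0.0,"y":-0.4,"z":0.0,"ax":0.0,"ay":0.0,"az":0.0},
    {"x":0.0,"y":-0.3,"z":0.0,"ax":0.0,"ay":0.0,"az":0.0},
    {"x":0.0,"y":-0.3,"z":0.0,"ax":0.0,"ay":0.0,"az":0.0},
    {"x":0.0,"y":-0.2,"z":0.0,"ax":0.0,"ay":0.0,"az":0.0},
    {"x":0.0,"y":-0.2,"z":0.0,"ax":0.0,"ay":0.0,"az":0.0},
    {"x":0.0,"y":-0.2,"z":0.0,"ax":0.0,"ay":0.0,"az":0.0}
  ],
  "gripper": -1
}}

```text
time_s: 6.7
tcp_pos: [553.3, -84.4, 35.7]
eef_rot: [[1.0, -0.004, 0.005], [-0.004, -1.0, -0.012], [0.005, 0.012, -1.0]]
contact_force: [-2.1, -10.1, -0.6]
finger_gap: 0.3
```

```bash
python3 w.py w6
```

```text
tcp [553.2 -84.4  35.7] dock -65.9 -0.5 yaw -0.004 F [ -1.2 -10.9  -1.1] dq 0.006 t 6.75
```

View pics/w6.png

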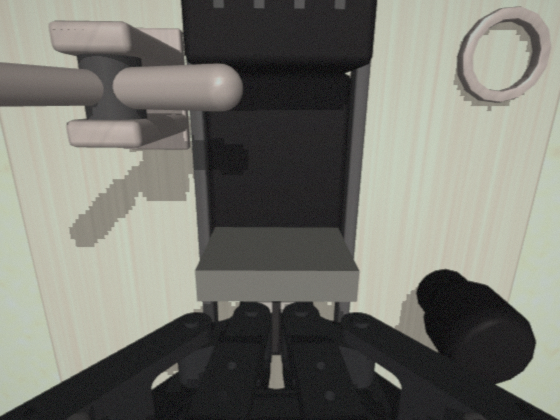

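>>> {"name": "servo_tool", "arguments": {
  "targets": [
    {"x":0.0,"y":-0.2,"z":0.0,"ax":0.0,"ay":0.0,"az":0.0},
    {"x":0.0,"y":-0.3,"z":0.0,"ax":0.0,"ay":0.0,"az":0.0},
    {"x":0.0,"y":-0.3,"z":0.0,"ax":0.0,"ay":0.0,"az":0.0},
    {"x":0.0,"y":-0.3,"z":0.0,"ax":0.0,"ay":0.0,"az":0.0},
    {"x":0.0,"y":-0.3,"z":0.0,"ax":0.0,"ay":0.0,"az":0.0},
    {"x":0.0,"y":-0.3,"z":0.0,"ax":0.0,"ay":0.0,"az":0.0},
    {"x":0.0,"y":-0.3,"z":0.0,"ax":0.0,"ay":0.0,"az":0.0},
    {"x":0.0,"y":-0.3,"z":0.0,"ax":0.0,"ay":0.0,"az":0.0},
    {"x":0.0,"y":-0.3,"z":0.0,"ax":0.0,"ay":0.0,"az":0.0},
    {"x":0.0,"y":-0.3,"z":0.0,"ax":0.0,"ay":0.0,"az":0.0}
  ],
  "gripper": -1
}}

```text
time_s: 8.0
tcp_pos: [553.3, -85.8, 36.3]
eef_rot: [[1.0, 0.009, 0.004], [0.009, -0.998, -0.059], [0.004, 0.059, -0.998]]
contact_force: [-0.9, -13.9, -0.1]
finger_gap: 0.1
```

```bash
python3 w.py w7;  python3 pl.py w6 275,300,72 275,268,72 280,67,60;
```

```text
tcp [553.3 -85.9  36.3] dock -67.4 -0.5 yaw 0.0092 F [  0.3 -14.3  -2.1] dq 0.008 t 8.05
275,300,72 [-54.4   0.6]
275,268,72 [-42.    0.7]
280,67,60 [22.  -0.5]
```

```bash
python3 mv.py 553 -110 37 -0.012 4
```

```text
from [553.3 -85.9  36.3] d world [ -0.3 -24.1   0.7] rotvec tool [ 0.059 -0.004  0.021]
[{'x': -0.01, 'y': 0.6, 'z': 0.02, 'ax': 0.015, 'ay': -0.001, 'az': 0.005}, {'x': -0.01, 'y': 0.6, 'z': 0.01, 'ax': 0.015, 'ay': -0.001, 'az': 0.005}, {'x': -0.01, 'y': 0.61, 'ax': 0.015, 'ay': -0.001, 'az': 0.006}, {'y': 0.6, 'z': -0.01, 'ax': 0.014, 'ay': -0.001, 'az': 0.005}]
```

>>> {"name": "servo_tool", "arguments": {
  "targets": [
    {"x":0.0,"y":0.8,"z":0.0,"ax":0.0,"ay":0.0,"az":0.0},
    {"x":0.0,"y":0.8,"z":0.0,"ax":0.02,"ay":0.0,"az":0.005},
    {"x":0.0,"y":0.8,"z":0.0,"ax":0.02,"ay":0.0,"az":0.005},
    {"x":0.0,"y":0.3,"z":0.0,"ax":0.02,"ay":0.0,"az":0.005},
    {"x":0.0,"y":0.0,"z":-3.0,"ax":0.0,"ay":0.0,"az":0.005},
    {"x":0.0,"y":0.0,"z":-4.0,"ax":0.0,"ay":0.0,"az":0.0},
    {"x":0.0,"y":0.0,"z":-4.0,"ax":0.0,"ay":0.0,"az":0.0},
    {"x":0.0,"y":0.0,"z":-4.0,"ax":0.0,"ay":0.0,"az":0.0},
    {"x":0.0,"y":0.0,"z":-3.0,"ax":0.0,"ay":0.0,"az":0.0},
    {"x":0.0,"y":0.0,"z":-1.0,"ax":0.0,"ay":0.0,"az":0.0}
  ],
  "gripper": -1
}}

```text
time_s: 9.3
tcp_pos: [550.5, -110.5, 230.8]
eef_rot: [[1.0, -0.014, -0.003], [-0.014, -1.0, 0.016], [-0.003, -0.016, -1.0]]
contact_force: [0.7, -0.4, -0.7]
finger_gap: -0.2
```

```bash
python3 w.py w8; python3 mv.py 425.5 -2 225 -0.012 7
```

```text
tcp [ 550.7 -110.6  231.3] dock -92.2 1.7 yaw -0.0136 F [ 0.8 -1.2  1. ] dq 0.045 t 9.35
from [ 550.7 -110.6  231.3] d world [-125.2  108.6   -6.3] rotvec tool [-0.015  0.002 -0.002]
[{'x': -1.81, 'y': -1.53, 'z': 0.12, 'ax': -0.002}, {'x': -1.81, 'y': -1.53, 'z': 0.11, 'ax': -0.002}, {'x': -1.81, 'y': -1.52, 'z': 0.11, 'ax': -0.002}, {'x': -1.81, 'y': -1.53, 'z': 0.11, 'ax': -0.002, 'ay': 0.001}, {'x': -1.81, 'y': -1.53, 'z': 0.1, 'ax': -0.002, 'az': -0.001}, {'x': -1.81, 'y': -1.52, 'z': 0.1, 'ax': -0.003, 'ay': 0.001}, {'x': -1.8, 'y': -1.53, 'z': 0.09, 'ax': -0.002, 'az': -0.001}]
```

View pics/w8.png

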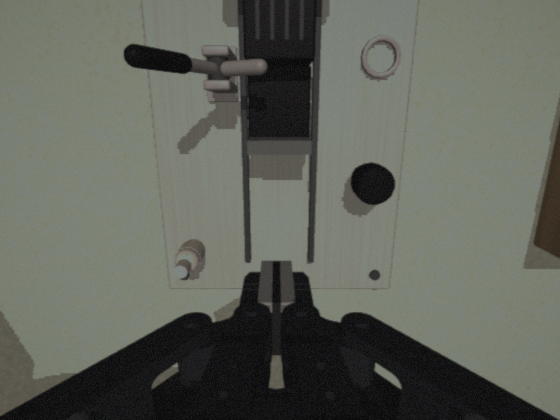

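```bash
python3 pl.py w8 279,152,72 279,139,72 129,55,137 169,288,12 390,288,12
```

```text
279,152,72 [-53.    0.1]
279,139,72 [-41.9   0.1]
129,55,137 [15.5 95.4]
169,288,12 [-218.   128.6]
390,288,12 [-218.2 -130.4]
```

>>> {"name": "servo_tool", "arguments": {
  "targets": [
    {"x":-1.8,"y":-1.5,"z":0.1,"ax":0.0,"ay":0.0,"az":0.0},
    {"x":-1.8,"y":-1.5,"z":0.1,"ax":-0.005,"ay":0.0,"az":0.0},
    {"x":-1.8,"y":-1.5,"z":0.1,"ax":-0.005,"ay":0.0,"az":0.0},
    {"x":-1.8,"y":-1.5,"z":0.1,"ax":-0.005,"ay":0.0,"az":0.0},
    {"x":-1.8,"y":-1.5,"z":0.1,"ax":0.0,"ay":0.0,"az":0.0},
    {"x":-1.8,"y":-1.5,"z":0.1,"ax":0.0,"ay":0.0,"az":0.0},
    {"x":-1.5,"y":-1.5,"z":0.0,"ax":0.0,"ay":0.0,"az":0.0},
    {"x":0.0,"y":0.0,"z":0.0,"ax":0.0,"ay":0.0,"az":0.0},
    {"x":0.0,"y":0.0,"z":0.0,"ax":0.0,"ay":0.0,"az":0.0},
    {"x":0.0,"y":0.0,"z":0.0,"ax":0.0,"ay":0.0,"az":0.0}
  ],
  "gripper": -1
}}

```text
time_s: 10.6
tcp_pos: [419.5, 1.5, 215.3]
eef_rot: [[1.0, -0.014, -0.022], [-0.014, -1.0, 0.007], [-0.022, -0.006, -1.0]]
contact_force: [-0.0, -0.6, -0.3]
finger_gap: -0.0
```

```bash
python3 w.py w9; python3 mv.py 425.5 -2 125 -0.012 7
```

```text
tcp [419.7   1.4 215.4] dock 18.3 134.1 yaw -0.0137 F [-0.9 -0.7 -1. ] dq 0.003 t 10.65
from [419.7   1.4 215.4] d world [  5.8  -3.4 -90.4] rotvec tool [-0.006  0.021 -0.002]
[{'x': 0.11, 'y': 0.05, 'z': 1.29, 'ax': -0.001, 'ay': 0.003}, {'x': 0.11, 'y': 0.05, 'z': 1.29, 'ax': -0.001, 'ay': 0.003}, {'x': 0.1, 'y': 0.05, 'z': 1.29, 'ax': -0.001, 'ay': 0.003}, {'x': 0.1, 'y': 0.05, 'z': 1.29, 'ax': -0.001, 'ay': 0.003}, {'x': 0.1, 'y': 0.05, 'z': 1.29, 'ax': -0.001, 'ay': 0.003, 'az': -0.001}, {'x': 0.09, 'y': 0.05, 'z': 1.29, 'ax': -0.001, 'ay': 0.003}, {'x': 0.09, 'y': 0.06, 'z': 1.29, 'ay': 0.003, 'az': -0.001}]
```

View pics/w9.png

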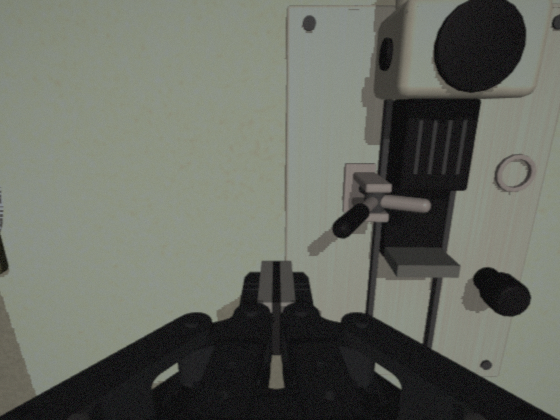

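>>> {"name": "servo_tool", "arguments": {
  "targets": [
    {"x":0.1,"y":0.05,"z":1.3,"ax":0.0,"ay":0.003,"az":0.0},
    {"x":0.1,"y":0.05,"z":1.3,"ax":0.0,"ay":0.003,"az":0.0},
    {"x":0.1,"y":0.05,"z":1.3,"ax":0.0,"ay":0.003,"az":0.0},
    {"x":0.1,"y":0.05,"z":1.3,"ax":0.0,"ay":0.003,"az":0.0},
    {"x":0.1,"y":0.05,"z":1.3,"ax":0.0,"ay":0.003,"az":0.0},
    {"x":0.1,"y":0.05,"z":1.2,"ax":0.0,"ay":0.003,"az":0.0},
    {"x":0.0,"y":0.05,"z":1.0,"ax":0.0,"ay":0.003,"az":0.0},
    {"x":0.0,"y":0.0,"z":0.0,"ax":0.0,"ay":0.0,"az":0.0},
    {"x":0.0,"y":0.0,"z":0.0,"ax":0.0,"ay":0.0,"az":0.0},
    {"x":0.0,"y":0.0,"z":0.0,"ax":0.0,"ay":0.0,"az":0.0}
  ],
  "gripper": -1
}}

```text
time_s: 11.9
tcp_pos: [432.4, -5.5, 127.0]
eef_rot: [[1.0, -0.019, 0.008], [-0.019, -1.0, 0.005], [0.008, -0.005, -1.0]]
contact_force: [0.1, -0.1, 0.5]
finger_gap: 0.2
```

```bash
python3 w.py w10; python3 mv.py 500 -2 125 -0.012 10; python3 -c "
from h import *
cv2.imwrite('pics/s10.png',arm.camera('scene'))"
```

```text
tcp [432.5  -5.5 127.1] dock 11.6 121.2 yaw -0.0186 F [-0.  -0.4  0.5] dq 0.002 t 11.95
from [432.5  -5.5 127.1] d world [67.5  3.5 -2.1] rotvec tool [-0.005 -0.008 -0.007]
[{'x': 0.67, 'y': -0.05, 'z': 0.03, 'ay': -0.001, 'az': -0.001}, {'x': 0.67, 'y': -0.05, 'z': 0.03, 'ax': -0.001, 'ay': -0.001, 'az': -0.001}, {'x': 0.68, 'y': -0.05, 'z': 0.02, 'ay': -0.001, 'az': -0.001}, {'x': 0.67, 'y': -0.04, 'z': 0.02, 'ax': -0.001, 'ay': -0.001, 'az': -0.001}, {'x': 0.68, 'y': -0.04, 'z': 0.02, 'ay': -0.001}, {'x': 0.67, 'y': -0.04, 'z': 0.02, 'ax': -0.001, 'ay': -0.001, 'az': -0.001}, {'x': 0.68, 'y': -0.05, 'z': 0.03, 'ay': -0.001}, {'x': 0.67, 'y': -0.04, 'z': 0.02, 'ax': -0.001, 'az': -0.001}, {'x': 0.68, 'y': -0.05, 'z': 0.02, 'ay': -0.001}, {'x': 0.67, 'y': -0.04, 'z': 0.03, 'ax': -0.001, 'az': -0.001}]
```

View pics/w10.png

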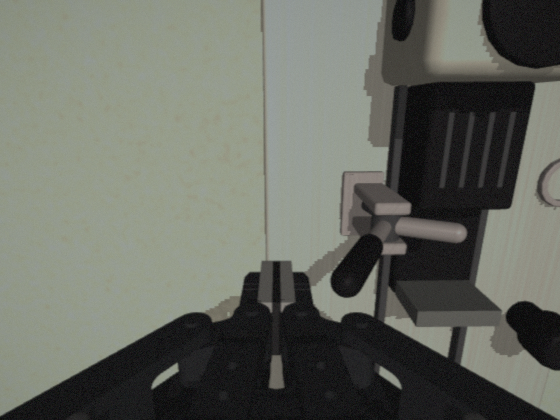

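View pics/s10.png

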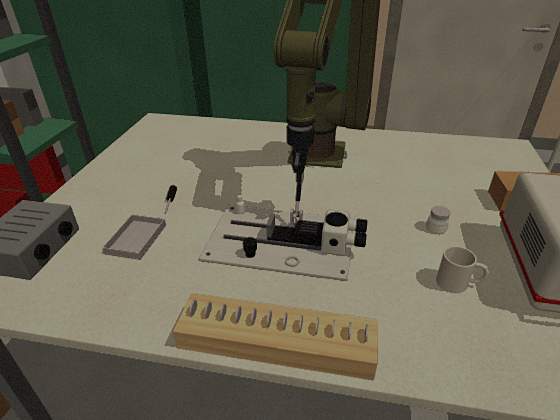

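>>> {"name": "servo_tool", "arguments": {
  "targets": [
    {"x":0.5,"y":-0.1,"z":0.0,"ax":0.0,"ay":0.0,"az":0.0},
    {"x":0.5,"y":-0.1,"z":0.0,"ax":0.0,"ay":0.0,"az":0.0},
    {"x":0.5,"y":-0.1,"z":0.0,"ax":0.0,"ay":0.0,"az":0.0},
    {"x":0.5,"y":0.0,"z":0.0,"ax":0.0,"ay":0.0,"az":0.0},
    {"x":0.5,"y":0.0,"z":0.0,"ax":0.0,"ay":0.0,"az":0.0},
    {"x":0.5,"y":0.0,"z":0.0,"ax":0.0,"ay":0.0,"az":0.0},
    {"x":0.5,"y":0.0,"z":0.0,"ax":0.0,"ay":0.0,"az":0.0},
    {"x":0.5,"y":0.0,"z":0.0,"ax":0.0,"ay":0.0,"az":0.0},
    {"x":0.4,"y":0.0,"z":0.0,"ax":0.0,"ay":0.0,"az":0.0},
    {"x":0.3,"y":0.0,"z":0.0,"ax":0.0,"ay":0.0,"az":0.0}
  ],
  "gripper": -1
}}

```text
time_s: 13.25
tcp_pos: [442.8, -3.0, 129.0]
eef_rot: [[0.998, -0.013, -0.064], [-0.013, -1.0, 0.001], [-0.065, -0.001, -0.998]]
contact_force: [-7.2, -0.3, 9.5]
finger_gap: 0.1
```

```bash
python3 w.py w11
```

```text
tcp [442.9  -3.  129. ] dock 14.2 110.8 yaw -0.0129 F [-8.4 -0.8 11.8] dq 0.005 t 13.3
```

View pics/w11.png

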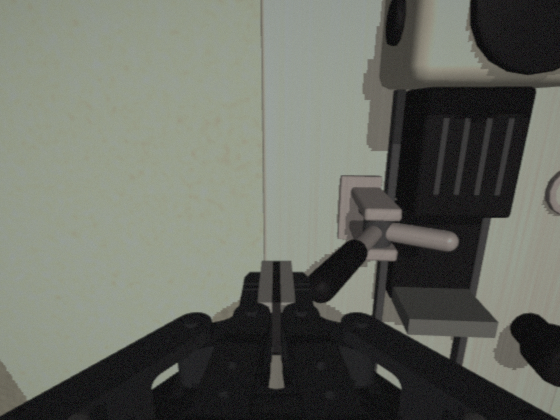

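>>> {"name": "servo_tool", "arguments": {
  "targets": [
    {"x":-0.8,"y":0.0,"z":-0.2,"ax":0.0,"ay":0.0,"az":0.0},
    {"x":-0.8,"y":0.0,"z":-0.2,"ax":0.0,"ay":0.03,"az":0.0},
    {"x":0.0,"y":0.0,"z":0.0,"ax":0.0,"ay":0.03,"az":0.0},
    {"x":0.0,"y":0.0,"z":0.0,"ax":0.0,"ay":0.0,"az":0.17},
    {"x":0.0,"y":0.0,"z":0.0,"ax":0.0,"ay":0.0,"az":0.17},
    {"x":0.0,"y":0.0,"z":0.0,"ax":0.0,"ay":0.0,"az":0.17},
    {"x":0.0,"y":0.0,"z":0.0,"ax":0.0,"ay":0.0,"az":0.17},
    {"x":0.0,"y":0.0,"z":0.0,"ax":0.0,"ay":0.0,"az":0.17},
    {"x":0.0,"y":0.0,"z":0.0,"ax":0.0,"ay":0.0,"az":0.17},
    {"x":0.0,"y":0.0,"z":0.0,"ax":0.0,"ay":0.0,"az":0.17}
  ],
  "gripper": -1
}}

```text
time_s: 14.55
tcp_pos: [424.1, -1.9, 135.4]
eef_rot: [[0.323, -0.946, 0.01], [-0.946, -0.323, 0.001], [0.003, -0.01, -1.0]]
contact_force: [0.7, 0.1, 0.1]
finger_gap: 0.3
```

```bash
python3 w.py w12; python3 mv.py 427 -2 122 -1.583 5
```

```text
tcp [424.   -1.8 135.4] dock 15.1 129.7 yaw -1.2466 F [-0.7 -0.1 -0.1] dq 0.286 t 14.6
from [424.   -1.8 135.4] d world [  3.   -0.2 -13.4] rotvec tool [-0.01  -0.001  0.336]
[{'x': 0.02, 'y': -0.05, 'z': 0.27, 'ax': -0.002, 'az': 0.067}, {'x': 0.02, 'y': -0.06, 'z': 0.27, 'ax': -0.002, 'az': 0.067}, {'x': 0.01, 'y': -0.06, 'z': 0.27, 'ax': -0.002, 'az': 0.067}, {'x': 0.01, 'y': -0.06, 'z': 0.27, 'ax': -0.002, 'az': 0.068}, {'x': 0.01, 'y': -0.06, 'z': 0.26, 'ax': -0.002, 'ay': -0.001, 'az': 0.067}]
```

View pics/w12.png

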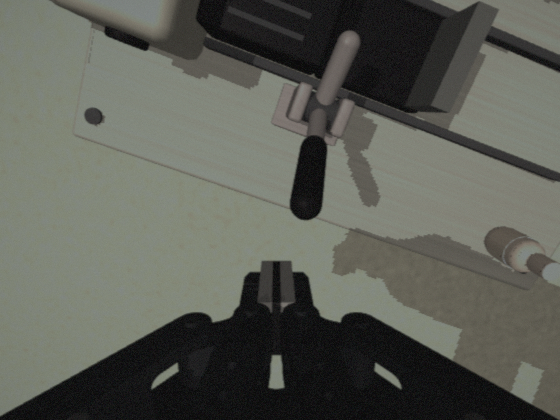

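>>> {"name": "servo_tool", "arguments": {
  "targets": [
    {"x":0.0,"y":0.0,"z":0.3,"ax":0.0,"ay":0.0,"az":0.1},
    {"x":0.0,"y":0.0,"z":0.3,"ax":0.0,"ay":0.0,"az":0.1},
    {"x":0.0,"y":0.0,"z":0.3,"ax":0.0,"ay":0.0,"az":0.06},
    {"x":0.0,"y":0.0,"z":0.2,"ax":0.0,"ay":0.0,"az":0.03},
    {"x":0.0,"y":0.0,"z":0.1,"ax":0.0,"ay":0.0,"az":0.02},
    {"x":0.0,"y":0.0,"z":0.0,"ax":0.0,"ay":0.0,"az":0.0},
    {"x":0.0,"y":0.0,"z":0.0,"ax":0.0,"ay":0.0,"az":0.0},
    {"x":0.0,"y":0.0,"z":0.0,"ax":0.0,"ay":0.0,"az":0.0},
    {"x":0.0,"y":0.0,"z":0.0,"ax":0.0,"ay":0.0,"az":0.0},
    {"x":0.0,"y":0.0,"z":0.0,"ax":0.0,"ay":0.0,"az":0.0}
  ],
  "gripper": -1
}}

```text
time_s: 15.85
tcp_pos: [423.4, -1.6, 124.0]
eef_rot: [[0.017, -1.0, 0.016], [-1.0, -0.017, 0.001], [-0.0, -0.016, -1.0]]
contact_force: [1.1, -0.3, 0.1]
finger_gap: 0.2
```

```bash
python3 w.py w13; python3 mv.py 490 -2 122 -1.583 10
```

```text
tcp [423.4  -1.5 124. ] dock 15.4 130.3 yaw -1.5534 F [-1.2  0.6  0.1] dq 0.001 t 15.9
from [423.4  -1.5 124. ] d world [66.6 -0.5 -2. ] rotvec tool [-0.016  0.001  0.03 ]
[{'x': 0.02, 'y': -0.67, 'z': 0.03, 'ax': -0.002, 'az': 0.003}, {'x': 0.01, 'y': -0.66, 'z': 0.03, 'ax': -0.002, 'az': 0.003}, {'x': 0.01, 'y': -0.67, 'z': 0.03, 'ax': -0.002, 'az': 0.003}, {'x': 0.01, 'y': -0.67, 'z': 0.03, 'ax': -0.001, 'az': 0.003}, {'x': 0.01, 'y': -0.66, 'z': 0.03, 'ax': -0.002, 'az': 0.003}, {'x': 0.01, 'y': -0.67, 'z': 0.02, 'ax': -0.001, 'az': 0.003}, {'y': -0.66, 'z': 0.02, 'ax': -0.002, 'az': 0.003}, {'y': -0.67, 'z': 0.02, 'ax': -0.001, 'az': 0.003}, {'y': -0.66, 'z': 0.02, 'ax': -0.002, 'az': 0.003}, {'y': -0.67, 'z': 0.03, 'ax': -0.001, 'ay': 0.001, 'az': 0.003}]
```

View pics/w13.png

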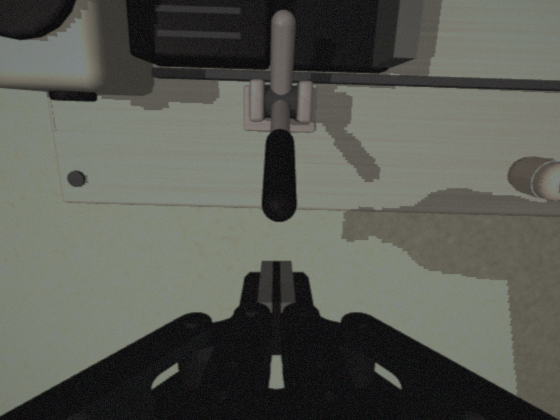

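>>> {"name": "servo_tool", "arguments": {
  "targets": [
    {"x":0.0,"y":-0.6,"z":0.0,"ax":0.0,"ay":0.0,"az":0.0},
    {"x":0.0,"y":-0.6,"z":0.0,"ax":0.0,"ay":0.0,"az":0.0},
    {"x":0.0,"y":-0.5,"z":0.0,"ax":0.0,"ay":0.0,"az":0.0},
    {"x":0.0,"y":-0.5,"z":0.0,"ax":0.0,"ay":0.0,"az":0.0},
    {"x":0.0,"y":-0.5,"z":0.0,"ax":0.0,"ay":0.0,"az":0.0},
    {"x":0.0,"y":-0.5,"z":0.0,"ax":0.0,"ay":0.0,"az":0.0},
    {"x":0.0,"y":-0.5,"z":0.0,"ax":0.0,"ay":0.0,"az":0.0},
    {"x":0.0,"y":-0.5,"z":0.0,"ax":0.0,"ay":0.0,"az":0.0},
    {"x":0.0,"y":-0.5,"z":0.0,"ax":0.0,"ay":0.0,"az":0.0},
    {"x":0.0,"y":-0.5,"z":0.0,"ax":0.0,"ay":0.0,"az":0.0}
  ],
  "gripper": -1
}}

```text
time_s: 17.15
tcp_pos: [476.9, -0.6, 124.3]
eef_rot: [[0.018, -1.0, 0.012], [-1.0, -0.018, 0.001], [-0.0, -0.012, -1.0]]
contact_force: [-1.4, 0.3, 0.3]
finger_gap: 0.2
```

```bash
python3 w.py w14; python3 mv.py 490 -2 122 -1.583 10
```

```text
tcp [478.1  -0.7 124.4] dock 16.9 75.6 yaw -1.5534 F [-0.2 -0.6 -0.5] dq 0.007 t 17.2
from [478.1  -0.7 124.4] d world [11.9 -1.3 -2.4] rotvec tool [-0.014  0.001  0.03 ]
[{'x': 0.02, 'y': -0.12, 'z': 0.03, 'ax': -0.001, 'az': 0.003}, {'x': 0.01, 'y': -0.12, 'z': 0.02, 'ax': -0.001, 'az': 0.003}, {'x': 0.01, 'y': -0.12, 'z': 0.03, 'ax': -0.001, 'az': 0.003}, {'x': 0.01, 'y': -0.12, 'z': 0.02, 'ax': -0.002, 'az': 0.003}, {'x': 0.02, 'y': -0.12, 'z': 0.03, 'ax': -0.001, 'az': 0.003}, {'x': 0.01, 'y': -0.12, 'z': 0.02, 'ax': -0.002, 'az': 0.003}, {'x': 0.01, 'y': -0.12, 'z': 0.03, 'ax': -0.001, 'az': 0.003}, {'x': 0.02, 'y': -0.12, 'z': 0.02, 'ax': -0.002, 'az': 0.003}, {'x': 0.01, 'y': -0.12, 'z': 0.02, 'ax': -0.001, 'az': 0.003}, {'x': 0.02, 'y': -0.11, 'z': 0.03, 'ax': -0.002, 'ay': 0.001, 'az': 0.003}]
```

View pics/w14.png

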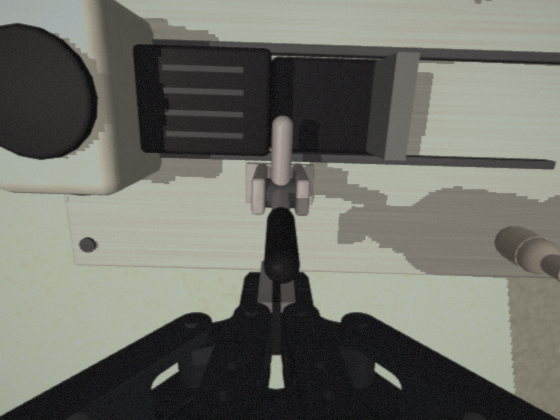

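>>> {"name": "servo_tool", "arguments": {
  "targets": [
    {"x":0.0,"y":-0.4,"z":0.0,"ax":0.0,"ay":0.0,"az":0.0},
    {"x":0.0,"y":-0.4,"z":0.0,"ax":0.0,"ay":0.0,"az":0.0},
    {"x":0.0,"y":-0.4,"z":0.0,"ax":0.0,"ay":0.0,"az":0.0},
    {"x":0.0,"y":-0.4,"z":0.0,"ax":0.0,"ay":0.0,"az":0.0},
    {"x":0.0,"y":-0.4,"z":0.0,"ax":0.0,"ay":0.0,"az":0.0},
    {"x":0.0,"y":-0.2,"z":0.0,"ax":0.0,"ay":0.0,"az":0.0},
    {"x":0.0,"y":0.0,"z":0.0,"ax":0.0,"ay":0.0,"az":0.0},
    {"x":0.0,"y":0.0,"z":0.0,"ax":0.0,"ay":0.0,"az":0.0},
    {"x":0.0,"y":0.0,"z":0.0,"ax":0.0,"ay":0.0,"az":0.0},
    {"x":0.0,"y":0.0,"z":0.0,"ax":0.0,"ay":0.0,"az":0.0}
  ],
  "gripper": -1
}}

```text
time_s: 18.45
tcp_pos: [503.0, -0.2, 124.9]
eef_rot: [[0.017, -1.0, 0.016], [-1.0, -0.017, 0.001], [-0.0, -0.016, -1.0]]
contact_force: [-0.4, 0.4, -0.0]
finger_gap: 0.3
```

```bash
python3 w.py w15
```

```text
tcp [ 5.029e+02 -2.000e-01  1.249e+02] dock 17.7 50.8 yaw -1.5533 F [ 0.1 -0.1 -0.1] dq 0.001 t 18.5
```

View pics/w15.png

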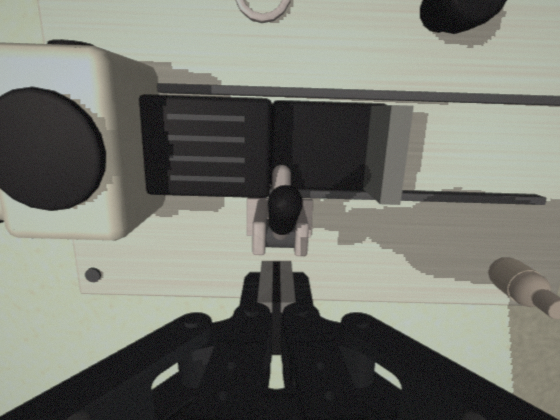

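```bash
python3 pl.py w15 286,203,144 281,172,62 158,130,60
```

```text
286,203,144 [15.  10.1]
281,172,62 [15.6 12.6]
158,130,60 [88.8 -9.8]
```

>>> {"name": "servo_tool", "arguments": {
  "targets": [
    {"x":0.0,"y":1.0,"z":0.0,"ax":0.0,"ay":0.0,"az":0.0},
    {"x":0.0,"y":1.5,"z":0.0,"ax":0.0,"ay":0.0,"az":0.0},
    {"x":0.0,"y":1.0,"z":-1.0,"ax":0.0,"ay":0.0,"az":0.0},
    {"x":0.0,"y":0.0,"z":-3.0,"ax":0.0,"ay":0.0,"az":0.0},
    {"x":0.0,"y":0.0,"z":-3.0,"ax":0.0,"ay":0.0,"az":0.0},
    {"x":0.0,"y":0.0,"z":-3.0,"ax":0.0,"ay":0.0,"az":0.0},
    {"x":0.0,"y":0.0,"z":-3.0,"ax":0.0,"ay":0.0,"az":0.0},
    {"x":0.0,"y":0.0,"z":0.0,"ax":0.0,"ay":0.0,"az":0.0},
    {"x":0.0,"y":0.0,"z":0.0,"ax":0.0,"ay":0.0,"az":0.0},
    {"x":0.0,"y":0.0,"z":0.0,"ax":0.0,"ay":0.0,"az":0.0}
  ],
  "gripper": -1
}}

```text
time_s: 19.75
tcp_pos: [455.7, -0.6, 259.8]
eef_rot: [[0.017, -1.0, 0.013], [-1.0, -0.017, 0.001], [-0.001, -0.013, -1.0]]
contact_force: [-0.8, 0.9, -0.6]
finger_gap: -0.1
```

```bash
python3 w.py w16; python3 -c "
from h import *
im=arm.camera('scene');cv2.imwrite('pics/s16.png',im)
cv2.imwrite('pics/s16c.png',cv2.resize(im[170:290,190:380],None,fx=4,fy=4,interpolation=cv2.INTER_CUBIC))"
```

```text
tcp [455.5  -0.6 259.6] dock 16.7 98.2 yaw -1.5537 F [ 0.3 -0.1 -0.7] dq 0.007 t 19.8
```

View pics/w16.png

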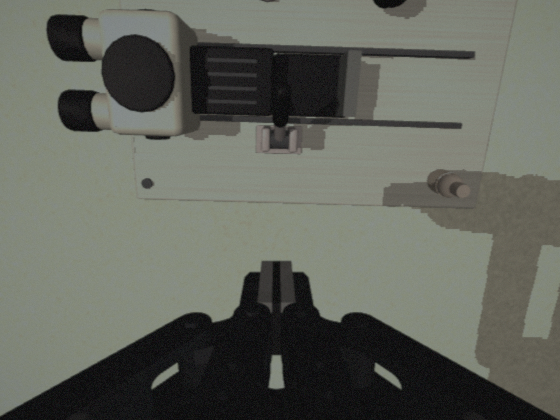

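View pics/s16c.png

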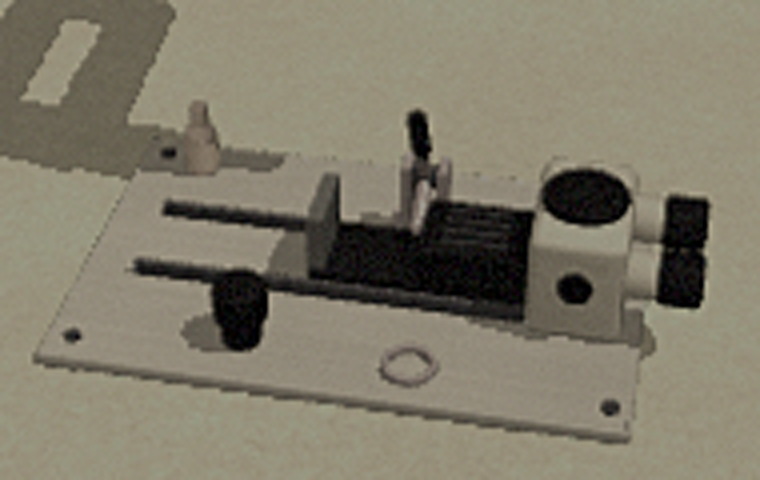

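```bash
python3 pl.py w16 361,80,72 281,90,140; python3 -c "
from cell import arm
print(arm.state()['contact_force'].round(1), abs(arm.state()['dq']).max()); print(arm.close_job())"
```

```text
361,80,72 [-57.   -3.4]
281,90,140 [15.5 10.6]
[-0.5  0.6 -0.3] 0.00783227466617998
the job is handed in; nothing more can be done
None
```

I pushed the module about 61 mm with the shut fingertips until it stopped against the housing. Then I flipped the latch over with the side of the fingers, and it snapped down locked. I handed the job in at about 20 s; no verdict is reported back.

**Module home:** The push force rose to about 14 N at the stop. The thumb plate's rear face should sit at dock x −55 mm. I measured −54.4 just after contact and −53.0 after backing off. The last look before hand-in gave −57.0, from a coarser, oblique view. The final pictures show no gap at the housing.

**Latch locked:** The handle tip measured dock y +10 to +11 mm (locked is +12), and the dog lies behind the tall half.

**What went wrong:** My first try at the latch jammed on the handle tip at about 14 N, because a step on the finger caught it. I backed off, the lever stayed open, and I turned the tool 90° to push with the flat side.

**Hand and bystanders:** The hand ended about 260 mm up with roughly zero contact force. The bystanders on the dock look untouched in the final picture; I did not measure them again or look again at the ones on the table.

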